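# Wedge the sample carrier into the dovetail way

## Robot

A 7-joint arm with a two-finger parallel gripper is mounted at the origin on the work surface. World frame = base frame: x ahead of the robot, y to its left, z up, the work surface at z = 0. Lengths are in m, angles in rad, forces in N, time in s.
With the tool pointing down it reaches from about 0.4 to 0.85 m from the base axis. Payload 10.4 kg.
Tool frame: the origin (TCP) lies midway between the tips of the shut fingers; the grasp point (between the pads) lies 19 mm behind it; z points along the fingers, y is the line along which they close (so a half turn about z gives the same grasp; the last joint's range is limited). The gripper opens to 87 mm and grips with 3 to 60 N. Pads are 19 mm wide; open, the fingers measure 117 mm over their backs; the gripper's body (75 mm by 190 mm) begins 51 mm behind the grasp point.
Start: joints at [-1.19, 0.332, -0.065, 1.46, 0.022, 1.35, -0.088], TCP at [0.246, 0.575, 0.191] pointing down, gripper open.
Joint ranges: [-2.6, 2.6], [-0.5, 2.12], [-1.47, 1.34], [0.16, 2.42], [-1.27, 4.41], [0.06, 2.06], [-2.6, 2.6]. Speed limits (rad/s): [2.22, 2.22, 2.79, 2.79, 3.14, 3.14, 3.14].

## Interface

Orientations are given as a unit quaternion [w, x, y, z].
In Python, from cell import arm gives the robot as it stands.
- The arm moves only by the tool play_rows, never from a script. Its argument "moves" is a list of rows, each a list of 7 numbers: the shift along the world's x, y, z in units of 0.03 m (1.0 is 0.03 m), then the turn, a rotation vector about the world's x, y, z in units of 45 degrees (1.0 is 45 degrees), then the opening, from -1 (shut) to 1 (fully open). In form: [[tx, ty, tz, ax, ay, az, fingers], ...]. A call has 1 to 10 rows; each row shifts and turns the commanded pose from where the row before left it; what a row does not reach is not made up. A row lasts 1/10 s, in which the tool goes at most 50 mm and 8.59 degrees, less where a joint would pass 70% of its speed; a pose out of reach is approached as far as the arm can. A call with a number of a shift or a turn outside -1 to 1 is refused whole. A call with a gripper value outside its range is refused whole. The fingers move at their own pace and stop on an object; the grip force is fixed at half the most. Time passes only in rows, so rows that do not move let the fingers close. It gives the time, the measured TCP pose, the force, the opening and the grip force at its end, in the units of the state.
- arm.read_state(): the state, without advancing time (a new reading comes with each control period).
- arm.get_image(name): name is "side" or "top" or "wrist"; returns a dict with "image" (420x560x3 uint8, red, green, blue), "K" (3x3 intrinsics, pixels), "R" (3x3) and "t" (3): a world point X has camera coordinates R X + t. Camera axes: x right, y down, z forward; pixel columns grow to the right and rows downward; lengths in m; the calibration is good to about 2 mm. A picture is of the moment at which its call begins. There is no depth.
- arm.hand_in(): hands the job in; it is judged then, once.
The state is a dict: "time": time; "joints": joint angles; "joint_velocities": joint speeds; "tau": joint torques, N m; "ee_pos": TCP position; "ee_rot": TCP orientation; "ft_force": force on the tool from outside, world axes, zero at the start; "wrist_torque": the same for the moment, N m; "width": opening from 0.0 (shut) to 1.0 (fully open); "grip_force": force on a finger pad.
Only numpy, scipy, OpenCV 4.12 (cv2) and the standard library are available. Lean on these libraries where they do the work, as an engineer would, in place of code of your own. Each camera call takes 0.05 s, during which the arm holds its last target. There are 200 camera calls.

## Task

Stand the blue sample carrier upright at the wide mouth of the aluminium dovetail way, brass stub leading, and slide its foot along the tapered way until it wedges tight and stays so by itself when let go. How deep it goes differs with the setting of the gib, so go by feel: it is tight enough once it takes a steady push of about 12 newtons, and it must never be driven with more than about 18. Leave the other things on the bench as they are.

Things in the scene. Friction and masses are not known exactly. Their poses are not given: they have to be found in the camera images.
- carrier: Loose sample carrier, 0.28 to 0.46 kg, upright on the bench: steel dovetail foot (60 mm long, 15 mm high), blue top plate and grip block, brass stub at the nose. Origin: underside, middle of the foot's length; x to the nose, z up. Foot at the underside: left flank (+y) straight at y +18 mm; right flank tapered 1:10, y -23 mm at the tail to -17 mm at the nose; both lean inward 25 degrees going up.
- carrier_grip (a point): Centre of the carrier's blue grip block, 41 mm above its underside, 5 mm behind its origin; axes as the carrier's. The block is 26 mm (x) by 22 mm (y) by 40 mm high, its top 61 mm above the underside; it stands on the top plate (60 x 22 mm, top 21 mm above the underside). It can be pinched across either way, or pushed on its rear face.
- carrier_stub (a point): Top of the brass stub (16 mm across, 8 mm high) near the carrier's nose, 20 mm ahead of the origin, 29 mm above the underside; the foot's nose face lies 10 mm further ahead. Axes as the carrier's.
- way: Fixed aluminium plate, 210 x 130 x 12 mm, carrying an open-topped dovetail channel whose floor is the plate's top, 12 mm above the bench. Origin: on the bench, below the wide mouth; x is the slide direction, z up. The channel runs from x 0 to 120 mm, narrowing; before it (x -85 to 0) the same floor is a bare landing. Walls overhang 25 degrees, up to 18 mm high: the foot enters only through the mouth.
- fence: Left wall (+y) of the way: straight, rigid, steel, its face at y +18 mm at the floor; origin and axes are those of the way. When the carrier's straight flank lies on it, the carrier's y in the way's frame is 0.
- gib_block: Fixed block at the right of the way holding the brass gib, the tapered right wall; origin and axes of the way. The gib's face at the floor runs nominally from y -25 mm at the mouth to -13 mm at x 120 mm (1:10), but it is set up to 2 mm in or out, unmeasured. Lying on the fence the carrier thus first touches it with its origin at x 30 to 70 mm. It yields sideways on a spring, 15 N per mm, up to 4 mm.
- way_end (a point): Middle of the channel's narrow end on its floor: 120 mm along x from the way's origin, 12 mm above the bench; axes as the way's. After first touch, the wedge force on the gib grows 1.5 N per mm of slide; oily metal (friction 0.24 to 0.36): the push needed is 1.2 to 1.6 times the wedge force; the wedge holds by itself. A carrier gripped off the fence loads the gib early and is loose when let go.
- weight: bystander: brass weight, 32 mm across, 45 mm high; origin at its underside
- dish: bystander: steel weighing dish, 60 mm across, 18 mm high; origin at its underside
- beaker: bystander: glass beaker, 66 mm across, 85 mm high; origin at its underside
- jar: bystander: amber jar, 60 mm across, 80 mm high; origin at its underside
- spatula: bystander: flat steel weighing spatula, 180 mm long, lying; origin at its underside
- spare: bystander: grey plastic holder, 70 x 34 x 44 mm, does not belong in this way; origin at its underside
Not all that is in view belongs to the job. What is shaped like the carrier but turquoise is not meant.

How it is judged:
By the outcome, as a careful person would: the job done as asked, in the order asked, and still so for the second after the job is handed in, with the robot touching nothing.
It also fails if it takes over 64 s, if anything falls off the work surface, if the arm or the gripper's body presses on something with over 40 N, if the wrist force passes 120 N, or if a joint passes its speed limit or range.

## Working session

There is one attempt and no reset: what is moved stays moved. The work goes in short steps, Python scripts to look and compute and a tool call to move; the robot and the scene stay as the last step left them, time stands still between calls to the robot, and variables do not carry over. Pictures are saved under pics/ and viewed, at most 10 in all, crops included, and the job is handed in when it is done.

Besides the shell and the picture viewer there is one more tool, called as name(argument=value, ...) on one line, values as JSON. play_rows: Moves the arm, as the interface text tells. Shifts and turns lie within -1 to 1; 1 stands for 0.03 m of shift or 45 degrees of turn. Its arguments: {"type":"object","properties":{"moves":{"type":"array","items":{"type":"array","items":{"type":"number","minimum":-1,"maximum":1}}}},"required":["moves"]}

```bash
mkdir -p pics; python3 - <<'E'
from cell import arm
import cv2,pickle
d={}
for n in ("top","side","wrist"):
    d[n]=arm.get_image(n); cv2.imwrite(f"pics/{n}0.png",d[n]["image"][:,:,::-1])
pickle.dump(d,open("d0.pkl","wb"))
for n in d: print(n,d[n]["K"].tolist(),d[n]["R"].round(3).tolist(),d[n]["t"].round(3).tolist())
s=arm.read_state();print(s)
E
```

```text
top [[524.3567160842971, 0.0, 276.6255932544569], [0.0, 524.3567160842971, 201.01206621305667], [0.0, 0.0, 1.0]] [[0.004, -1.0, -0.009], [-0.996, -0.004, -0.094], [0.094, 0.009, -0.996]] [-0.002, 0.596, 1.356]
side [[454.6994387981258, 0.0, 277.30134794425913], [0.0, 454.6994387981258, 218.02873528547394], [0.0, 0.0, 1.0]] [[0.945, -0.326, 0.016], [-0.206, -0.632, -0.747], [0.254, 0.702, -0.665]] [-0.565, 0.182, 0.974]
wrist [[297.6507393996055, 0.0, 277.44670527748355], [0.0, 297.6507393996055, 207.22631446414906], [0.0, 0.0, 1.0]] [[0.392, 0.92, -0.001], [0.879, -0.374, 0.294], [0.27, -0.116, -0.956]] [-0.625, -0.036, 0.39]
{'time': 0.15, 'joints': array([-1.18959725,  0.33271849, -0.06468172,  1.46076073,  0.02161503,
        1.34989885, -0.08846096]), 'joint_velocities': array([ 0.00125313, -0.00195799, -0.00081262, -0.00150078, -0.00057857,
        0.00135816,  0.00134348]), 'tau': array([ 1.15550898e-03, -6.23630333e+01,  2.50044500e-02, -3.90139353e+01,
       -6.12941268e-02,  3.72704293e-02,  1.06302778e-04]), 'ee_pos': array([0.24545845, 0.57442081, 0.19063592]), 'ee_rot': array([-7.56626139e-05,  2.00509925e-01,  9.79691519e-01, -5.39614030e-04]), 'ft_force': array([-0.35811084,  0.16936405, -1.07437396]), 'wrist_torque': array([ 0.00102451, -0.03385311,  0.054761  ]), 'grip_force': 0.0, 'width': 1.0023649605635168}
```

View pics/top0.png

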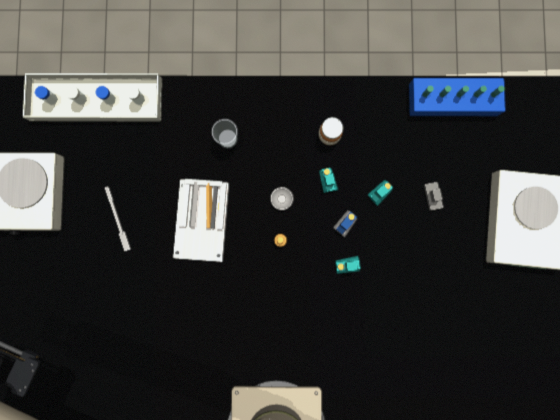

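View pics/side0.png

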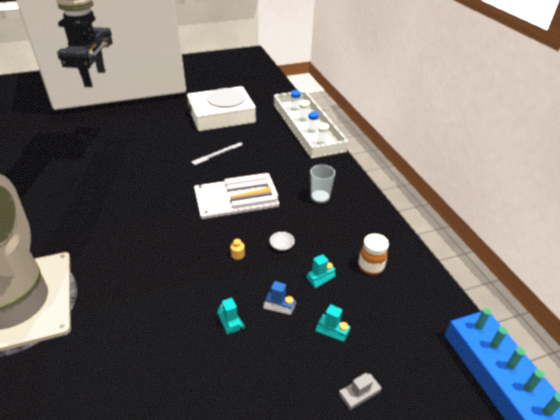

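The blue one at top (346,223) / side (280,298) is the candidate. The turquoise look-alikes at top (328,180), (380,191) and (348,265) and the grey spare at (434,196) don't fit, since the task says blue with a brass stub. I'll confirm this in an enlarged crop, together with the way at top (202,220).

```bash
python3 - <<'E'
import cv2,pickle,numpy as np
d=pickle.load(open("d0.pkl","rb"))
def c(n,u,v,w,h,s): return cv2.resize(d[n]["image"][v:v+h,u:u+w,::-1],None,fx=s,fy=s,interpolation=cv2.INTER_CUBIC)
a=np.hstack([c("top",165,170,75,100,5.0),c("top",325,200,42,50,10)[:500]])
cv2.imwrite("pics/crop1.png",a);print(a.shape)
b=c("side",185,165,125,160,3.7);cv2.imwrite("pics/crop2.png",b)
E
```

```text
(500, 795, 3)
```

View pics/crop1.png

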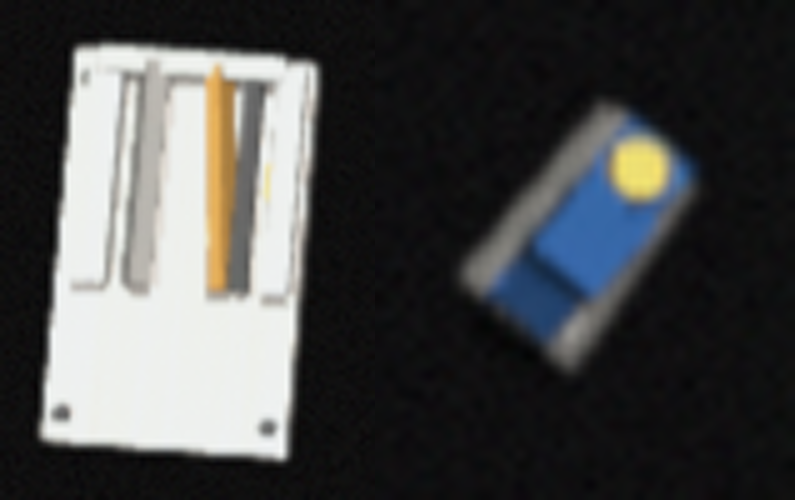

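View pics/crop2.png

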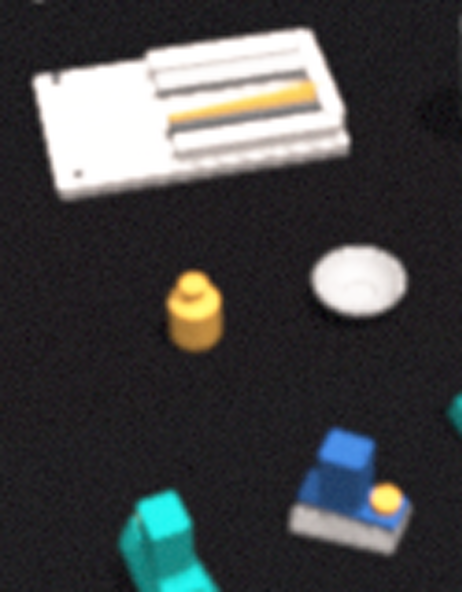

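The blue carrier is confirmed: brass stub, steel foot, nose pointing to +x/−y. The way has its landing nearest the robot, the fence at left and the brass gib at right. Next I'll measure both.

```bash
cat > h.py <<'E'
import numpy as np,cv2,pickle
def ray(c,u,v):
    r=c["R"].T@np.linalg.inv(c["K"])@np.array([u,v,1.]); return -c["R"].T@c["t"],r
def onz(c,u,v,z):
    o,r=ray(c,u,v); return (o+r*(z-o[2])/r[2])[:2]
def blob(m,box):
    k=np.zeros_like(m,np.uint8);u,v,w,h=box;k[v:v+h,u:u+w]=m[v:v+h,u:u+w];
    p=np.argwhere(k)[:,::-1];return p
E
python3 - <<'E'
from h import *
d=pickle.load(open("d0.pkl","rb"))
for n,box in (("top",(325,200,45,50)),("side",(255,275,50,45))):
    c=d[n];I=c["image"].astype(int);r,g,b=I[...,0],I[...,1],I[...,2]
    y=blob((r>b+60)&(r>100),box);print(n,"stub px",y.mean(0),len(y),"pos",onz(c,*y.mean(0),.027))
    fg=blob(I.max(2)>60,box); q=cv2.minAreaRect(fg.astype(np.float32));print(n,"rect",q)
    if n=="top":
        for p in cv2.boxPoints(q): print(" corner z0",onz(c,*p,0.0).round(4))
        bl=blob((b>r+40),box);q=cv2.minAreaRect(bl.astype(np.float32));print("blue",q)
c=d["top"];print("cam",(-c["R"].T@c["t"]).round(3))
def T(u,v,z): return onz(c,165+u/5-.4,170+v/5-.4,z)
# block top in side
print("blocktop side",onz(d["side"],185+347/3.7-.36,165+447/3.7-.36,.061))
print("block rear top edge mid (top)",onz(c,325+(560-375)/10-.45,200+272/10-.45,.061))
for nm,u,v,z in (("front L",40,440,.012),("front R",288,460,.012),("back L",75,45,.03),("back R",318,63,.03),("wall frontL",70,288,.03),("fence front lip",150,293,.03),("fence back lip",160,62,.03),("gib front",207,292,.03),("gib back",207,70,.03),("blk front R",288,300,.03)):
    print(nm,T(u,v,z).round(4))
E
```

```text
top stub px [351.04 216.4 ] 25 pos [ 0.55590809 -0.19565312]
top rect ((345.58001708984375, 222.56002807617188), (14.40000057220459, 24.200000762939453), 36.869895935058594)
 corner z0 [ 0.5266 -0.1496]
 corner z0 [ 0.5787 -0.1888]
 corner z0 [ 0.5556 -0.2195]
 corner z0 [ 0.5036 -0.1802]
blue ((346.3852233886719, 222.73770141601562), (8.962581634521484, 22.66252899169922), 39.80556869506836)
side stub px [288.94230769 299.21153846] 52 pos [ 0.5556442  -0.19657811]
side rect ((281.0000305175781, 298.0), (31.622772216796875, 31.622774124145508), 18.434947967529297)
cam [ 0.466 -0.013  1.406]
blocktop side [ 0.53697847 -0.1809245 ]
block rear top edge mid (top) [ 0.52705162 -0.17046846]
front L [0.4458 0.2751]
front R [0.4359 0.1435]
back L [0.6543 0.2576]
back R [0.6451 0.1286]
wall frontL [0.5255 0.2574]
fence front lip [0.5231 0.2153]
fence back lip [0.6454 0.2123]
gib front [0.5237 0.1853]
gib back [0.6412 0.1874]
blk front R [0.5197 0.1427]
```

play_rows(moves=[[0.37,-0.96,0,0,0,-0.0136,1],[0.37,-0.96,0,0,0,-0.0136,1],[0.37,-0.96,0,0,0,-0.0136,1],[0.37,-0.96,0,0,0,-0.0136,1],[0.37,-0.96,0,0,0,-0.0136,1],[0.37,-0.96,0,0,0,-0.0136,1],[0.37,-0.96,0,0,0,-0.0136,1],[0.37,-0.96,0,0,0,-0.0136,1],[0.37,-0.96,0,0,0,-0.0136,1],[0.37,-0.96,0,0,0,-0.0136,1]])

```text
time: 1.15
ee_pos: [0.3568, 0.2854, 0.1912]
ee_rot: [-0.0, 0.253, 0.968, 0.0]
ft_force: [-0.3, -0.7, -0.0]
width: 1.003
grip_force: 0.0
```

play_rows(moves=[[0.37,-0.96,0,0,0,-0.0136,1],[0.37,-0.96,0,0,0,-0.0136,1],[0.37,-0.96,0,0,0,-0.0136,1],[0.37,-0.96,0,0,0,-0.0136,1],[0.37,-0.96,0,0,0,-0.0136,1],[0.37,-0.96,0,0,0,-0.0136,1],[0.37,-0.96,0,0,0,-0.0136,1],[0.37,-0.96,0,0,0,-0.0136,1],[0.37,-0.96,0,0,0,-0.0136,1],[0.37,-0.96,0,0,0,-0.0136,1]])

```text
time: 2.15
ee_pos: [0.4677, -0.0025, 0.1912]
ee_rot: [-0.0, 0.304, 0.953, 0.0]
ft_force: [0.5, -0.5, 0.4]
width: 0.998
grip_force: 0.0
```

play_rows(moves=[[0.325,-0.847,0,0,0,-0.0114,1],[0.325,-0.847,0,0,0,-0.0114,1],[0.325,-0.847,0,0,0,-0.0114,1],[0.325,-0.847,0,0,0,-0.0114,1],[0.325,-0.847,0,0,0,-0.0114,1],[0.325,-0.847,0,0,0,-0.0114,1],[0.325,-0.847,0,0,0,-0.0114,1],[0,0,0,0,0,0,1]])

```text
time: 2.95
ee_pos: [0.5356, -0.1828, 0.191]
ee_rot: [0.0, 0.336, 0.942, -0.001]
ft_force: [-0.6, 0.1, 0.2]
width: 0.997
grip_force: 0.0
```

```bash
python3 - <<'E'
from cell import arm
from h import *
c=arm.get_image("wrist");pickle.dump(c,open("w1.pkl","wb"))
cv2.imwrite("pics/w1.png",c["image"][:,:,::-1])
E
```

```text
(no output)
```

View pics/w1.png

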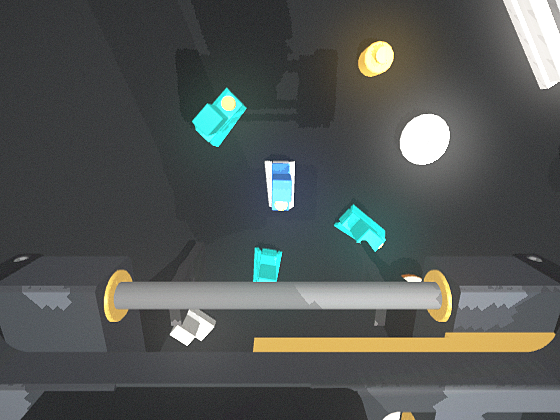

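The wrist view shows the blue carrier at (281,185), nose downward and almost aligned with the tool. I'll refine its pose from this image.

```bash
python3 - <<'E'
from h import *
c=pickle.load(open("w1.pkl","rb"));I=c["image"].astype(int)
x=cv2.resize(c["image"][150:220,250:315,::-1],None,fx=8,fy=8,interpolation=cv2.INTER_CUBIC);cv2.imwrite("pics/w1c.png",x)
r,g,b=I[...,0],I[...,1],I[...,2]
p=blob(I.max(2)>130,(255,150,50,70)).astype(np.float32);q=cv2.minAreaRect(p);print(q)
for k in cv2.boxPoints(q): print(k,onz(c,*k,.0).round(4))
print("cam",-c["R"].T@c["t"])
E
```

```text
((279.0, 185.5), (49.0, 30.0), 90.0)
[264. 161.] [ 0.5052 -0.18  ]
[294. 161.] [ 0.5296 -0.15  ]
[294. 210.] [ 0.5815 -0.191 ]
[264. 210.] [ 0.5559 -0.2224]
cam [ 0.47298552 -0.13070459  0.38322285]
```

View pics/w1c.png

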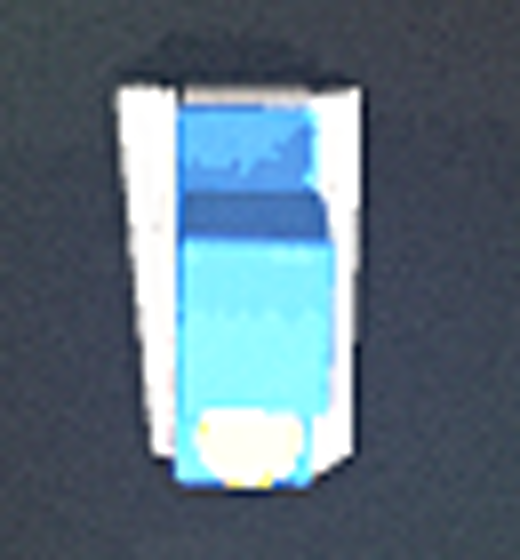

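```bash
python3 - <<'E'
from h import *
c=pickle.load(open("w1.pkl","rb"))
def P(u,v,z): return onz(c,250+u/8-.44,150+v/8-.44,z)
A,B,C,D=P(118,88,0),P(362,88,0),P(152,457,0),P(352,457,0)
print(A,B,C,D,np.linalg.norm(A-B),np.linalg.norm(C-D),np.linalg.norm(B-D))
h=np.degrees(np.arctan2(*(D-B)[::-1]));t=np.degrees(np.arctan2(*(B-A)[::-1]))-90;print("heading",h,t)
r1,r2=P(182,240,.061),P(335,240,.061);print("block rear top edge",r1,r2,np.linalg.norm(r1-r2),(r1+r2)/2,np.degrees(np.arctan2(*(r2-r1)[::-1]))-90)
h=np.radians(-39);u=np.array([np.cos(h),np.sin(h)]);n=np.array([-u[1],u[0]])
print("grip from rear",(r1+r2)/2+.013*u,"from flank",(B+D)/2-.018*n-.005*u)
E
```

```text
[ 0.50501645 -0.17928122] [ 0.52977003 -0.14888705] [ 0.55619391 -0.21463639] [ 0.57744731 -0.18852778] 0.03919878909859085 0.03366551588327878 0.06200411874886628
heading -39.74144108992051 -39.160012473293406
block rear top edge [ 0.52150521 -0.17812217] [ 0.53480439 -0.16178945] 0.021062430744167752 [ 0.5281548  -0.16995581] -39.154756329234374
grip from rear [ 0.53825769 -0.17813697] from flank [ 0.53839518 -0.17954944]
```

play_rows(moves=[[0.04,0.06,-0.9,0,0,0,1],[0.04,0.06,-0.9,0,0,0,1],[0,0,-0.9,0,0,0,1],[0,0,-0.9,0,0,0,1],[0,0,-0.9,0,0,0,1],[0,0,-0.8,0,0,0,1],[0,0,0,0,0,0,1],[0,0,0,0,0,0,-1],[0,0,0,0,0,0,-1],[0,0,0,0,0,0,-1]])

```text
time: 4.0
ee_pos: [0.5392, -0.1755, 0.0337]
ee_rot: [0.001, 0.333, 0.943, 0.0]
ft_force: [1.1, -1.0, -0.7]
width: 0.809
grip_force: 0.0
```

play_rows(moves=[[0,0,0,0,0,0,-1],[0,0,0,0,0,0,-1],[0,0,0,0,0,0,-1],[0,0,0,0,0,0,-1],[0,0,0,0,0,0,-1],[0,0,0,0,0,0,-1]])

```text
time: 4.6
ee_pos: [0.5382, -0.1755, 0.0322]
ee_rot: [-0.0, 0.334, 0.943, 0.0]
ft_force: [-0.6, 0.9, 0.2]
width: 0.265
grip_force: 0.0
```

play_rows(moves=[[0,0,0,0,0,0,-1],[0,0,0,0,0,0,-1],[0,0,0,0,0,0,-1]])

```text
time: 4.9
ee_pos: [0.5382, -0.1755, 0.0323]
ee_rot: [-0.0, 0.334, 0.943, 0.0]
ft_force: [-0.1, 1.2, -0.3]
width: 0.03
grip_force: 0.0
```

play_rows(moves=[[0,0,0.8,0,0,0,-1],[0,0,0.9,0,0,0,-1],[0,0,0.9,0,0,0,-1],[0,0,0.9,0,0,0,-1]])

```text
time: 5.3
ee_pos: [0.538, -0.1756, 0.1383]
ee_rot: [-0.0, 0.334, 0.943, 0.0]
ft_force: [1.2, 0.9, -0.7]
width: 0.001
grip_force: 0.0
```

The fingers shut on nothing, so I'll look again.

```bash
python3 - <<'E'
from cell import arm
from h import *
d={n:arm.get_image(n) for n in ("top","side","wrist")};pickle.dump(d,open("d2.pkl","wb"))
T=cv2.resize(d["top"]["image"][180:260,310:390],None,fx=5,fy=5)
S=cv2.resize(d["side"]["image"][240:340,220:320],None,fx=4,fy=4)
W=d["wrist"]["image"][100:300,140:420];W=cv2.resize(W,(280,200))
a=np.hstack([T,S]);b=np.zeros((200,800,3),np.uint8);b[:,:280]=W
cv2.imwrite("pics/miss.png",np.vstack([a,b])[:,:,::-1])
E
```

```text
(no output)
```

View pics/miss.png

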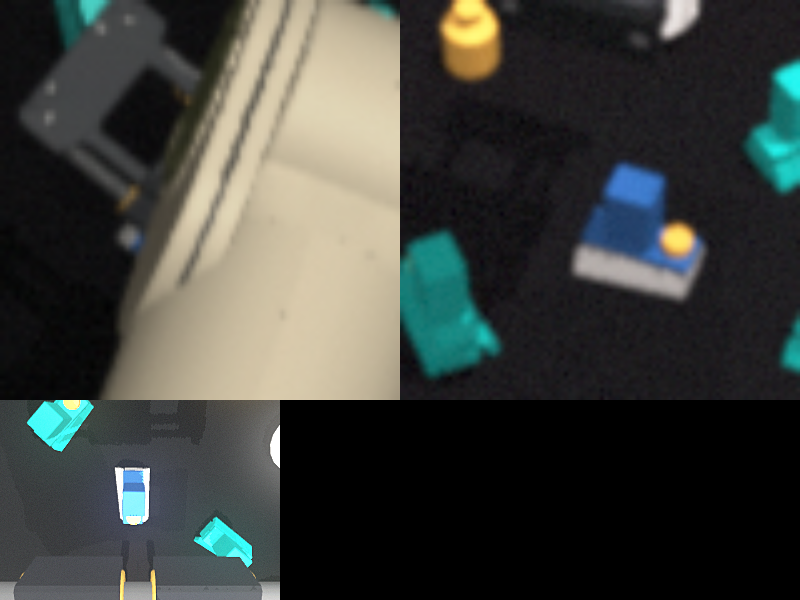

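```bash
python3 - <<'E'
from h import *
d=pickle.load(open("d2.pkl","rb"));d0=pickle.load(open("d0.pkl","rb"))
def pr(c,X): 
    p=c["K"]@(c["R"]@np.array(X)+c["t"]);return (p[:2]/p[2]).round(1)
for n in d: print(n,pr(d[n],[.538,-.1756,.138]),pr(d[n],[.538,-.1756,.2]))
print(pr(d0["side"],[.2455,.5744,.1906]),pr(d0["side"],[.2455,.5744,.25]),pr(d0["top"],[.2455,.5744,.1906]),pr(d0["wrist"],[.2455,.5744,.1906]))
p=np.array([.538,-.179,0.061])
print({n:pr(d0[n],p) for n in ("top","side")})
for n in ("side","top"): cv2.imwrite(f"pics/{n}2.png",d[n]["image"][:,:,::-1])
from cell import arm
print(arm.read_state()["joints"])
E
```

```text
top [348.9 220.8] [352.3 219.3]
side [278.7 258. ] [279.3 235.3]
wrist [275.4 233.3] [275.1 280.1]
[98.  88.3] [92.8 68.4] [ 23.2 346.5] [276.6 237.5]
{'top': array([346.4, 222.5]), 'side': array([278.6, 284.6])}
[-0.34236621  0.2719521   0.68360157  1.72269376 -0.18354508  1.20845565
  1.27882246]
```

View pics/side2.png

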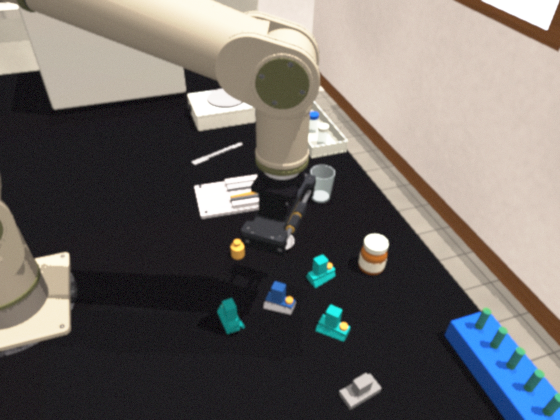

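```bash
python3 - <<'E'
from h import *
d=pickle.load(open("d2.pkl","rb"))
c=d["side"];I=c["image"].astype(int);p=blob((I[...,0]>I[...,2]+60)&(I[...,0]>100),(270,285,35,30));print(p.mean(0),onz(c,*p.mean(0),.027))
g=lambda x:(255*(x/255.)**.4).astype(np.uint8)
S=cv2.resize(g(c["image"][160:320,220:340]),(450,600));cv2.circle(S,(int((278.7-220)*3.75),int((258-160)*3.75)),4,(255,0,0),1)
W=g(d["wrist"]["image"][150:410,200:350]);W=cv2.resize(W,(346,600));cv2.circle(W,(int(75.4*2.307),int(83.3*2.307)),4,(255,0,0),1)
cv2.imwrite("pics/g.png",np.hstack([S,W])[:,:,::-1])
E
```

```text
[288.90196078 299.29411765] [ 0.55548825 -0.19675609]
```

View pics/g.png

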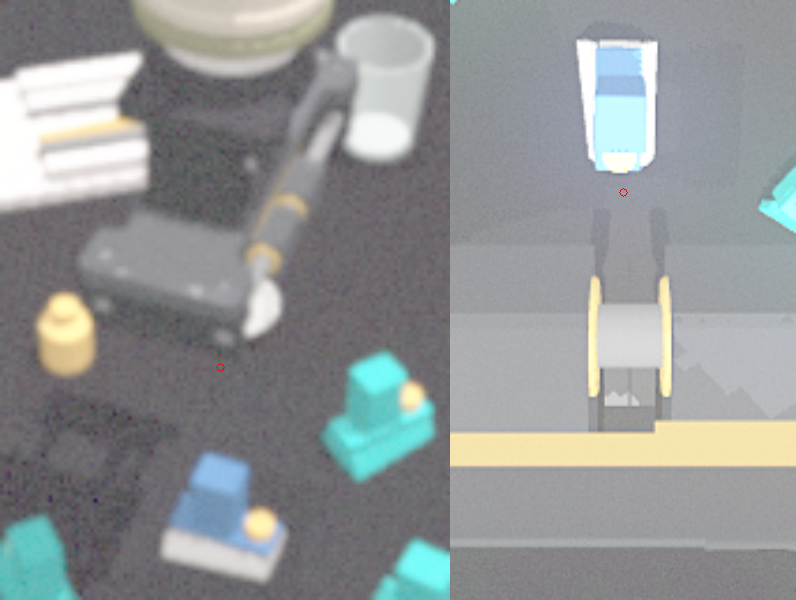

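```bash
python3 - <<'E'
from h import *
d=pickle.load(open("d2.pkl","rb"))
def pr(c,X): 
    p=c["K"]@(c["R"]@np.array(X)+c["t"]);return (p[:2]/p[2])
print("side cam",(-d["side"]["R"].T@d["side"]["t"]).round(3),"wrist cam",(-d["wrist"]["R"].T@d["wrist"]["t"]).round(3))
a=np.radians(51);ty=np.array([np.cos(a),np.sin(a),0]);tx=np.array([np.sin(a),-np.cos(a),0])
T=np.array([.538,-.1756,.138])
for z in (0,.02,.07,.1,.14):
  for y in (-.095,-.015,.015,.095):
    X=T+ty*y+[0,0,z]
    print(z,y,"side comp",((pr(d["side"],X)-[220,160])*3.75).round(),"wrist comp",((pr(d["wrist"],X)-[200,150])*2.307+[450,0]).round())
g=d["side"]["image"];print(g[245:285:4,265:295:4].max(2))
w=d["wrist"]["image"];print(w[225:300:6,250:305:4].max(2))
E
```

```text
side cam [ 0.325 -0.754  0.792] wrist cam [ 0.476 -0.125  0.333]
0 -0.095 side comp [154. 501.] wrist comp [313. 192.]
0 -0.015 side comp [210. 387.] wrist comp [575. 192.]
0 0.015 side comp [230. 348.] wrist comp [673. 192.]
0 0.095 side comp [277. 252.] wrist comp [934. 192.]
0.02 -0.095 side comp [154. 474.] wrist comp [281. 220.]
0.02 -0.015 side comp [211. 361.] wrist comp [570. 220.]
0.02 0.015 side comp [231. 322.] wrist comp [678. 220.]
0.02 0.095 side comp [279. 226.] wrist comp [965. 220.]
0.07 -0.095 side comp [153. 404.] wrist comp [166. 321.]
0.07 -0.015 side comp [212. 290.] wrist comp [551. 321.]
0.07 0.015 side comp [233. 252.] wrist comp [695. 321.]
0.07 0.095 side comp [282. 157.] wrist comp [1078.  320.]
0.1 -0.095 side comp [152. 359.] wrist comp [ 50. 422.]
0.1 -0.015 side comp [213. 245.] wrist comp [532. 422.]
0.1 0.015 side comp [234. 207.] wrist comp [712. 421.]
0.1 0.095 side comp [285. 113.] wrist comp [1191.  421.]
0.14 -0.095 side comp [151. 294.] wrist comp [-240.  677.]
0.14 -0.015 side comp [215. 182.] wrist comp [485. 675.]
0.14 0.015 side comp [236. 
[... 505 characters left out ...]
0  84  83  86  87  87  92  91  90  96  85  87  88]
 [ 81  80  83  79  80  88  86  78  87  89  88  83  90  86]
 [ 76  82  84  73  74  92  91  87  80  80  73  87  86  86]
 [ 76  80  77  67  71  87  86  82  81  82  74  78  84  85]
 [ 77  78  83  64  72  76  81  84  86  83  68  67  77  78]
 [ 89  85  86  81  67  80  81  78  77  81  68  88  94  89]
 [ 85  83  91  77  74  76  78  72  78  76  61  90  88  87]
 [ 85  79  85 242  57  76  78  75  79  76  92 255  85  90]
 [ 83  88  80 254  53  78  74  78  76  75 150 255  80  89]
 [ 86  88  83 255 144 138 146 146 142 138 145 255  94  94]
 [100  99  97 255 159 157 159 161 157 159 161 255 115 115]
 [103 106 109 255 174 176 174 174 171 177 172 255 122 124]]
```

```bash
python3 - <<'E'
from h import *
d=pickle.load(open("d2.pkl","rb"))
def tri(p,q):
    o1,r1=ray(d["side"],*p);o2,r2=ray(d["wrist"],*q)
    s=np.linalg.lstsq(np.c_[r1,-r2],o2-o1,rcond=None)[0];a,b=o1+r1*s[0],o2+r2*s[1];return ((a+b)/2).round(4),np.linalg.norm(a-b).round(4)
S=lambda u,v:(220+u/3.75,160+v/3.75)
print(tri(S(277,230),(276,294)),tri(S(265,255),(261,294)),tri(S(290,205),(292,294)))
# column test: horizontal profile of wrist along finger region, averaged
w=d["wrist"]["image"].astype(float).mean(2)
for v0 in (226,236,246,256,264): print(v0,w[v0:v0+8,246:310:2].mean(0).round().astype(int))
for z in (0,.02,.05,.07): 
  p=d["wrist"]["K"]@(d["wrist"]["R"]@np.array([.538,-.1756,.138+z])+d["wrist"]["t"]);print(z,p[:2]/p[2])
from cell import arm
print(arm.read_state()["ee_pos"],arm.read_state()["width"])
t=d["top"]["image"];print("top at TCP",t[214:228:2,340:360:2].max(2))
E
```

```text
(array([ 0.5527, -0.1746,  0.2186]), np.float64(0.0316)) (array([ 0.5469, -0.1821,  0.2131]), np.float64(0.0243)) (array([ 0.559 , -0.1673,  0.2238]), np.float64(0.0394))
226 [73 73 72 71 74 74 76 75 75 75 75 76 77 78 78 79 79 81 81 81 81 82 80 82
 79 79 79 79 77 78 76 75]
236 [71 72 71 72 73 74 74 75 69 70 70 73 80 80 80 80 79 79 79 80 77 72 72 73
 79 78 79 77 77 77 78 77]
246 [72 71 72 72 71 74 72 75 62 66 62 64 80 78 81 79 78 79 78 78 79 65 64 63
 68 76 76 75 76 75 75 75]
256 [79 81 82 82 81 82 82 82 77 60 59 72 77 75 76 77 75 76 76 76 77 64 61 60
 84 84 84 83 82 83 83 84]
264 [ 79  82  80  82  82  82  81  81 106  69  65  75  74  75  75  77  72  74
  76  75  75  74  58  86  98  81  83  83  82  83  83  83]
0 [275.44414934 233.28657764]
0.02 [275.35932213 245.2121593 ]
0.05 [275.19461866 268.36728484]
0.07 [275.04817247 288.95567922]
[ 0.53928049 -0.17579263  0.13882578] 0.004130609981469453
top at TCP [[ 46  49  45 113  88 211 221 153 166 219]
 [ 44  48  79  86 126 221 223 137 210 221]
 [ 36  70  87  78 193 224 220 138 222 222]
 [ 44  70  74  98 219 224 171 192 224 215]
 [ 58  73  73 158 221 221 132 220 224 184]
 [ 66  74  81 202 218 198 152 221 220 177]
 [ 73  73 140 209 210 127 202 218 196 184]]
```

```bash
python3 - <<'E'
from h import *
w=pickle.load(open("w1.pkl","rb"))["image"].astype(float).mean(2)
d=pickle.load(open("d2.pkl","rb"))["wrist"]["image"].astype(float).mean(2)
for v in range(200,290,10): print(v,"L",w[v:v+5,160:220:3].mean(0).round().astype(int),"R",w[v:v+5,340:406:3].mean(0).round().astype(int))
g=lambda x:np.clip(255*((x-40)/60.),0,255).astype(np.uint8)
a=cv2.resize(g(w[190:340,100:460]),(800,333));b=cv2.resize(g(d[200:300,220:340]),None,fx=2.7,fy=2.7);
o=np.zeros((603,800),np.uint8);o[:333]=a;o[333:603,:324]=b
d2=pickle.load(open("d2.pkl","rb"))
s=d2["side"]["image"].astype(float).mean(2)[165:285,240:340];s=np.clip(s*3.5-40,0,255).astype(np.uint8)
o[333:603,340:565]=cv2.resize(s,(225,270));
t=d2["top"]["image"].astype(float).mean(2)[180:260,300:370];o[333:603,575:800]=cv2.resize(np.clip(t*3.5-60,0,255).astype(np.uint8),(225,270))
cv2.imwrite("pics/e.png",o)
E
```

```text
200 L [62 62 62 63 63 59 58 54 58 58 56 58 58 59 58 58 62 59 59 61] R [76 76 75 69 67 64 68 73 76 78 78 77 77 78 79 79 80 79 78 79 80 79]
210 L [63 61 65 62 62 60 57 56 58 58 59 57 57 59 59 57 57 59 60 60] R [ 69  77 136 150 186 180 180 154 102  68  77  78  77  80  79  79  81  78
  79  79  78  79]
220 L [59 64 63 62 64 63 65 61 59 58 58 59 57 55 59 58 59 59 60 60] R [165 184 210 192 188 172 150 147 160 175 181 163 113  77  79  81  79  78
  79  79  78  76]
230 L [63 64 62 62 62 64 63 62 65 63 62 59 58 61 60 60 60 59 60 60] R [ 82 124 167 193 148 147 146 148 162 200 205 181 167 185 186  97  80  80
  79  77  76  76]
240 L [63 64 62 66 63 64 63 63 64 57 53 50 66 64 66 59 58 62 65 66] R [ 78  79  79  79  81  80 147  85  79 117 207 205 203 200 221  94  81  79
  79  78  78  76]
250 L [66 64 65 63 64 64 66 55 53 52 65 67 70 62 70 67 66 65 66 67] R [76 76 77 78 79 79 82 83 81 72 72 71 91 80 81 80 81 81 79 79 78 77]
260 L [67 65 67 60 56 54 53 57 69 71 68 66 66 68 66 69 67 68 68 68] R [74 75 75 77 77 78 79 77 82 82 81 75 68 68 70 73 76 73 70 68 68 68]
270 L [58 56 56 57 58 55 70 73 72 66 68 69 69 68 66 70 70 71 71 72] R [73 73 75 75 77 76 74 77 79 76 79 79 79 72 68 69 68 67 66 68 63 68]
280 L [101 103 102 102 106 107 105 107 106 106 105 112 106 109 108 107 107 107
 108 108] R [109 110 108 109 108 108 110 112 112 110 110 108 112 112 110 107 108 107
 107 107 108 105]
```

View pics/e.png

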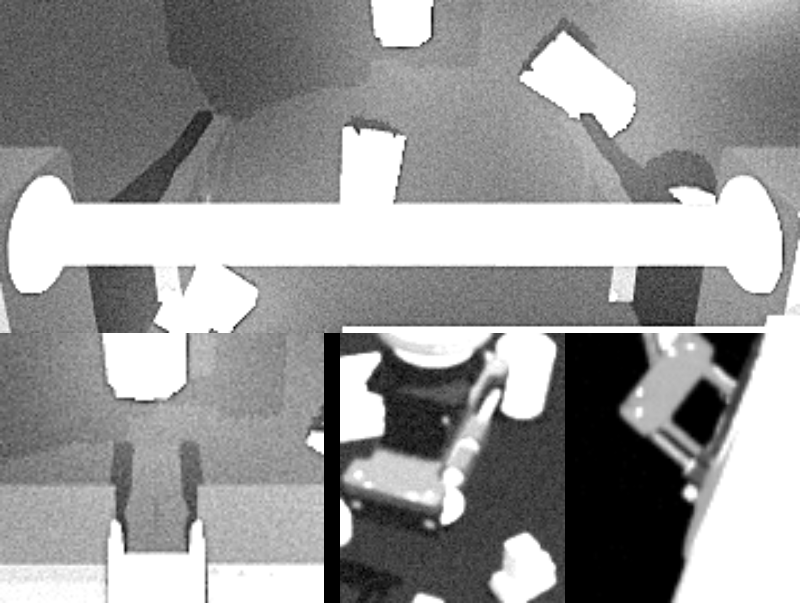

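The contrast-stretched view explains the miss. The finger tips are at wrist (196,240) and (361,242) when open, and at (262–294,240) when shut. That puts them about 30 mm above the stated TCP, so the fingers closed just over the block. I'll reopen and feel the way down in small steps.

play_rows(moves=[[0.08,-0.19,0,0,0,0,1],[0,0,0,0,0,0,1],[0,0,0,0,0,0,1],[0,0,0,0,0,0,1],[0,0,0,0,0,0,1],[0,0,0,0,0,0,1],[0,0,-0.85,0,0,0,1],[0,0,-0.85,0,0,0,1],[0,0,-0.85,0,0,0,1],[0,0,-0.85,0,0,0,1]])

```text
time: 6.45
ee_pos: [0.5406, -0.1811, 0.0344]
ee_rot: [0.0, 0.333, 0.943, 0.0]
ft_force: [0.4, -0.1, 0.2]
width: 0.835
grip_force: 0.0
```

play_rows(moves=[[0,0,-0.2,0,0,0,1],[0,0,-0.2,0,0,0,1],[0,0,-0.2,0,0,0,1],[0,0,-0.1,0,0,0,1],[0,0,-0.1,0,0,0,1],[0,0,0,0,0,0,1]])

```text
time: 7.05
ee_pos: [0.5407, -0.1812, 0.0114]
ee_rot: [0.0, 0.334, 0.943, 0.0]
ft_force: [-0.4, 0.5, -0.0]
width: 0.999
grip_force: 0.0
```

play_rows(moves=[[0,0,-0.1,0,0,0,1],[0,0,-0.1,0,0,0,1],[0,0,-0.1,0,0,0,1],[0,0,-0.1,0,0,0,1],[0,0,0,0,0,0,1]])

```text
time: 7.55
ee_pos: [0.5403, -0.1811, -0.0012]
ee_rot: [-0.0, 0.334, 0.943, -0.0]
ft_force: [-1.0, 0.5, -0.9]
width: 0.999
grip_force: 0.0
```

play_rows(moves=[[0,0,-0.1,0,0,0,-1],[0,0,0,0,0,0,-1],[0,0,0,0,0,0,-1],[0,0,0,0,0,0,-1],[0,0,0,0,0,0,-1],[0,0,0,0,0,0,-1],[0,0,0,0,0,0,-1],[0,0,0,0,0,0,-1],[0,0,0,0,0,0,-1],[0,0,0,0,0,0,-1]])

```text
time: 8.55
ee_pos: [0.5406, -0.1812, -0.0037]
ee_rot: [0.0, 0.334, 0.943, 0.0]
ft_force: [-0.6, 0.2, 0.1]
width: 0.248
grip_force: 29.9
```

play_rows(moves=[[0,0,0.4,0,0,0,-1],[0,0,0.8,0,0,0,-1],[0,0,0.8,0,0,0,-1],[0,0,0.8,0,0,0,-1]])

```text
time: 8.95
ee_pos: [0.5402, -0.1813, 0.0816]
ee_rot: [-0.0, 0.334, 0.943, -0.0]
ft_force: [0.5, 0.0, -3.2]
width: 0.253
grip_force: 29.9
```

play_rows(moves=[[-0.158,0.9236,0,0,0,0.0548,-1],[-0.158,0.9236,0,0,0,0.0548,-1],[-0.158,0.9236,0,0,0,0.0548,-1],[-0.158,0.9236,0,0,0,0.0548,-1],[-0.158,0.9236,0,0,0,0.0548,-1],[-0.158,0.9236,0,0,0,0.0548,-1],[-0.158,0.9236,0,0,0,0.0548,-1]])

```text
time: 9.65
ee_pos: [0.5069, 0.0136, 0.0808]
ee_rot: [0.0, 0.188, 0.982, 0.0]
ft_force: [0.1, -0.0, -3.8]
width: 0.251
grip_force: 29.9
```

play_rows(moves=[[-0.158,0.9236,0,0,0,0.0548,-1],[-0.158,0.9236,0,0,0,0.0548,-1],[-0.158,0.9236,0,0,0,0.0548,-1],[-0.158,0.9236,0,0,0,0.0548,-1],[-0.158,0.9236,0,0,0,0.0548,-1],[-0.158,0.9236,0,0,0,0.0548,-1],[-0.158,0.9236,0,0,0,0.0548,-1],[0,0,0,0,0,0,-1],[0,0,0,0,0,0,-1]])

```text
time: 10.55
ee_pos: [0.474, 0.2075, 0.0802]
ee_rot: [-0.0, 0.038, 0.999, -0.0]
ft_force: [-0.1, -0.7, -4.3]
width: 0.248
grip_force: 29.9
```

```bash
python3 - <<'E'
from cell import arm
from h import *
d={n:arm.get_image(n) for n in ("top","side","wrist")};pickle.dump(d,open("d3.pkl","wb"))
z0=arm.read_state()["ee_pos"];print(z0,arm.read_state()["ee_rot"])
# stub in each view
for n in d:
    c=d[n];I=c["image"].astype(int);m=(I[...,0]>I[...,2]+60)&(I[...,0]>110)
    k,l,s,ce=cv2.connectedComponentsWithStats(m.astype(np.uint8))
    zs=z0[2]+.0037+.027
    for i in range(1,k):
        if s[i,4]>8:
            print(n,s[i,4],ce[i].round(1),onz(c,*ce[i],zs).round(4))
# way from the first images: edges of the white plate, top and side
d0=pickle.load(open("d0.pkl","rb"))
for n,box in (("top",(165,170,75,100)),("side",(185,165,105,60))):
    c=d0[n];I=c["image"];m=np.zeros(I.shape[:2],np.uint8);u,v,w,h=box
    m[v:v+h,u:u+w]=((I[v:v+h,u:u+w].min(2)>110)*255)
    cn=max(cv2.findContours(m,0,cv2.CHAIN_APPROX_NONE)[0],key=cv2.contourArea)
    hull=cv2.convexHull(cn);ap=cv2.approxPolyDP(hull,3,True)[:,0];print(n,ap.tolist())
E
```

```text
[0.47448454 0.20581357 0.08023147] [-4.53752176e-05  3.94771480e-02  9.99220448e-01 -2.21087168e-04]
top 23 [326.2 171.4] [ 0.6625 -0.1237]
top 228 [208.3 204.1] [0.5795 0.1689]
top 19 [387.4 185.3] [ 0.6281 -0.2753]
top 123 [280.1 239.6] [ 0.4925 -0.0096]
top 25 [340.4 266.4] [ 0.4276 -0.1574]
side 156 [507.2  15.8] [2.0503 0.9622]
side 11 [533.3  29.4] [2.0377 0.7821]
side 19 [554.4  30.6] [2.1157 0.7429]
side 292 [295.9  68.6] [0.9098 0.7045]
side 14 [320.9  83.8] [0.9472 0.565 ]
side 27 [334.5  99. ] [0.9458 0.4508]
side 12 [358.9 124.9] [0.9471 0.2804]
side 15 [368.  135.6] [0.9449 0.2189]
side 21 [395.4 164.9] [0.9459 0.0674]
side 36 [214.1 166.9] [0.4943 0.2024]
side 17 [407.3 177.8] [0.9455 0.0081]
side 151 [252.9 192.4] [0.5587 0.0713]
side 92 [443.4 216.6] [ 0.946  -0.1472]
side 257 [237.3 248.7] [ 0.4734 -0.0995]
side 227 [373.7 257. ] [ 0.734  -0.2104]
side 20 [487.1 263.1] [ 0.9474 -0.2986]
side 33 [329.3 265. ] [ 0.6378 -0.202 ]
side 10 [492.4 268. ] [ 0.9489 -0.3132]
side 62 [505.4 284.2] [ 0.9451 -0.3567]
side 57 [343.6 325.2] [ 0.603 -0.343]
wrist 1398 [ 53.6 244.9] [0.4563 0.0753]
wrist 285 [225.3 296.7] [0.4992 0.1721]
wrist 248 [330.2 299.2] [0.5061 0.2375]
wrist 10 [324.7 278.5] [0.4911 0.2345]
wrist 5313 [294.3 342.1] [0.5371 0.213 ]
top [[181, 179], [228, 184], [221, 261], [173, 257]]
side [[269, 174], [277, 192], [277, 206], [201, 217], [195, 185]]
```

```bash
python3 - <<'E'
from h import *
d0=pickle.load(open("d0.pkl","rb"));c=d0["top"];I=c["image"].astype(float);G=I.min(2)
def cross(a,th,i0,i1,rising):
    for i in range(i0,i1):
        if (a[i]<th<=a[i+1]) if rising else (a[i]>=th>a[i+1]): return i+(a[i]-th)/(a[i]-a[i+1])
def fit(P): 
    vx,vy,x,y=cv2.fitLine(np.float32(P),cv2.DIST_HUBER,0,.01,.01).ravel();return np.degrees(np.arctan2(vy,vx))
L=[(cross(G[v],110,165,195,True),v) for v in range(236,256)]
Rr=[(cross(G[v],110,205,235,False),v) for v in range(236,257)]
F=[(u,cross(G[:,u],110,245,268,False)) for u in range(178,217)]
def W(P,z): 
    Q=np.array([onz(c,u,v,z) for u,v in P if u and v]);vx,vy,x,y=cv2.fitLine(np.float32(Q),cv2.DIST_HUBER,0,1e-4,1e-4).ravel();return np.array([x,y]),np.degrees(np.arctan(vy/vx))
print("L",W(L,.012));print("R z12",W(Rr,.012));print("F",W(F,.012))
L2=[(cross(G[v],110,165,195,True),v) for v in range(184,226)];R2=[(cross(G[v],110,205,240,False),v) for v in range(186,228)]
print("L2 z30",W(L2,.03));print("R2",W(R2,.03))
for v in (186,192,198,204,210,216,222,226): print(v,G[v,184:216].astype(int))
E
```

```text
L (array([0.48117203, 0.27333817], dtype=float32), np.float32(-3.8596275))
R z12 (array([0.47752836, 0.14142546], dtype=float32), np.float32(-4.286255))
F (array([0.43972048, 0.19707341], dtype=float32), np.float32(86.32914))
L2 z30 (array([0.58516335, 0.26253533], dtype=float32), np.float32(-4.0768476))
R2 (array([0.57800704, 0.18418941], dtype=float32), np.float32(1.3570657))
186 [238 238 238 238 234 169 153 188 151 121 158 175 178 177 159 143 162 168
 168 160 161 157 116  95  86  74  82  90 120 141 127 123]
192 [238 238 238 236 215 160 222 229 154 136 168 175 176 178 206 217 234 237
 236 235 237 232 144  94  88  71  66 102 215 160 113 104]
198 [238 238 238 233 169 181 224 189 132 158 173 175 175 164 210 234 237 238
 235 237 236 233 146  95  88  71  64  81 150 119 104 101]
204 [238 238 236 214 162 224 230 152 134 168 176 176 179 207 219 234 238 236
 236 237 237 232 150  99  89  70  65  67  90 100 102 106]
210 [238 238 233 160 178 224 166 123 164 175 175 174 168 211 234 237 237 234
 237 235 237 231 149  98  88  73  67  74  97 102 101  98]
216 [238 235 201 157 224 230 152 140 168 177 175 180 210 221 234 237 236 237
 236 235 235 231 170 109  89  73  68  90 101 104 105 136]
222 [238 232 153 186 226 160 123 166 175 175 176 185 215 234 237 237 236 237
 235 235 235 229 157 102  89  77  78  99 104 101  99 199]
226 [208 184 173 226 232 172 137 150 158 160 173 208 220 234 237 237 237 237
 235 235 234 230 158 102  89  80  88 100 103 101 103 199]
```

```bash
python3 - <<'E'
from h import *
d0=pickle.load(open("d0.pkl","rb"));c=d0["top"]
h=np.radians(-4.0);u=np.array([np.cos(h),np.sin(h)]);n=np.array([-u[1],u[0]])
C=np.array([.481,.2078]);F=np.array([.43972,.19707])
x0=u@F+.085;o=x0*u+(n@C)*n;print("origin",o)
for p in ((195.6,222),(196.7,204),(197.6,192)): q=onz(c,*p,.03)-o;print("lip",u@q,n@q)
for p in ((206,222),(206,204),(206,192)): q=onz(c,*p,.03)-o;print("gib",u@q,n@q)
d=pickle.load(open("d3.pkl","rb"));s=d["side"]
q=onz(s,214.1,166.9,.111)-o;print("stub in way",u@q,n@q)
q=np.array([.4745,.2058])-o;print("tcp in way",u@q,n@q)
# side view check of way's steel lip is hard; front-left plate corner
for p,z in (((195,185),.012),((201,217),0),((277,206),0)): q=onz(s,*p,z)-o;print("side corner",u@q,n@q)
E
```

```text
origin [0.52546048 0.20469102]
lip 0.013297271523601977 0.009241317066704842
lip 0.060831289687670605 0.010559955765925947
lip 0.09272375543898036 0.011003870965507102
gib 0.015316056607643213 -0.01805709798045672
gib 0.0626348398041184 -0.013930564013424756
gib 0.0943517041413195 -0.011164628180464506
stub in way -0.030823465899385834 -0.0043567625837974714
tcp in way -0.050913696347749525 -0.0024485451798564534
side corner -0.08144369433376525 0.062493765535031165
side corner -0.08316913672347369 -0.06212407361342257
side corner 0.12133417028074987 -0.06715872405917249
```

play_rows(moves=[[0,0,-0.5,0,0,0.011,-1],[0,0,-0.8,0,0,0,-1],[0,0,-0.6,0,0,0,-1],[0,0,-0.3,0,0,0,-1],[0,0,-0.1,0,0,0,-1],[0,0,0,0,0,0,-1]])

```text
time: 11.3
ee_pos: [0.4746, 0.2065, 0.0115]
ee_rot: [0.0, 0.035, 0.999, 0.0]
ft_force: [0.5, 0.1, -3.4]
width: 0.252
grip_force: 29.9
```

play_rows(moves=[[0,0,-0.02,0,0,0,-1],[0,0,0,0,0,0,-1]])

```text
time: 11.5
ee_pos: [0.4748, 0.207, 0.0114]
ee_rot: [0.001, 0.034, 0.999, 0.0]
ft_force: [0.7, -0.4, -4.0]
width: 0.25
grip_force: 29.9
```

play_rows(moves=[[0,0,-0.03,0,0,0,-1],[0,0,-0.03,0,0,0,-1],[0,0,0,0,0,0,-1]])

```text
time: 11.8
ee_pos: [0.4742, 0.2067, 0.0088]
ee_rot: [-0.0, 0.034, 0.999, 0.0]
ft_force: [-0.3, 0.2, -3.1]
width: 0.251
grip_force: 29.9
```

play_rows(moves=[[0,0,-0.03,0,0,0,-1],[0,0,0,0,0,0,-1]])

```text
time: 12.0
ee_pos: [0.4745, 0.2068, 0.0083]
ee_rot: [0.0, 0.034, 0.999, 0.0]
ft_force: [-0.9, 0.6, 0.1]
width: 0.25
grip_force: 29.9
```

play_rows(moves=[[0.166,-0.03,0,0,0,0,-1],[0.166,-0.02,0,0,0,0,-1],[0.166,-0.012,0,0,0,0,-1],[0.166,-0.012,0,0,0,0,-1],[0,0,0,0,0,0,-1]])

```text
time: 12.5
ee_pos: [0.4956, 0.2044, 0.0082]
ee_rot: [0.001, 0.035, 0.999, 0.0]
ft_force: [1.2, 0.9, 1.6]
width: 0.252
grip_force: 29.9
```

play_rows(moves=[[0.133,-0.009,0,0,0,0,-1],[0.133,-0.009,0,0,0,0,-1],[0,0,0,0,0,0,-1]])

```text
time: 12.8
ee_pos: [0.5028, 0.2041, 0.0082]
ee_rot: [0.0, 0.035, 0.999, 0.0]
ft_force: [0.9, -0.1, 3.0]
width: 0.252
grip_force: 29.9
```

play_rows(moves=[[0.133,-0.009,0,0,0,0,-1],[0.133,-0.009,0,0,0,0,-1],[0.133,-0.009,0,0,0,0,-1],[0,0,0,0,0,0,-1]])

```text
time: 13.2
ee_pos: [0.5146, 0.2033, 0.0082]
ee_rot: [0.0, 0.034, 0.999, 0.0]
ft_force: [1.6, -0.1, 4.3]
width: 0.251
grip_force: 29.9
```

play_rows(moves=[[0.133,-0.009,0,0,0,0,-1],[0.133,-0.009,0,0,0,0,-1],[0.133,-0.009,0,0,0,0,-1],[0,0,0,0,0,0,-1]])

```text
time: 13.6
ee_pos: [0.5265, 0.2025, 0.0082]
ee_rot: [0.0, 0.034, 0.999, 0.0]
ft_force: [0.2, 0.7, 4.9]
width: 0.254
grip_force: 29.9
```

play_rows(moves=[[0.002,0.033,0.01,0,0,0,-1],[0.002,0.033,0,0,0,0,-1],[0,0,0,0,0,0,-1]])

```text
time: 13.9
ee_pos: [0.5262, 0.204, 0.0082]
ee_rot: [0.0, 0.035, 0.999, -0.0]
ft_force: [0.4, -1.6, 3.9]
width: 0.252
grip_force: 29.9
```

play_rows(moves=[[0.002,0.033,0,0,0,0,-1],[0,0,0,0,0,0,-1]])

```text
time: 14.1
ee_pos: [0.5263, 0.2048, 0.0082]
ee_rot: [-0.0, 0.035, 0.999, -0.0]
ft_force: [0.1, -4.3, 3.8]
width: 0.252
grip_force: 29.9
```

play_rows(moves=[[0.133,-0.009,0,0,0,0,-1],[0.133,-0.009,0,0,0,0,-1],[0.133,-0.009,0,0,0,0,-1],[0,0,0,0,0,0,-1]])

```text
time: 14.5
ee_pos: [0.5377, 0.204, 0.0082]
ee_rot: [-0.001, 0.035, 0.999, -0.0]
ft_force: [-3.7, -3.3, 6.7]
width: 0.25
grip_force: 29.9
```

play_rows(moves=[[0.133,-0.009,0,0,0,0,-1],[0.133,-0.009,0,0,0,0,-1],[0.133,-0.009,0,0,0,0,-1],[0,0,0,0,0,0,-1]])

```text
time: 14.9
ee_pos: [0.5497, 0.2031, 0.0082]
ee_rot: [-0.001, 0.035, 0.999, -0.0]
ft_force: [-3.8, -4.2, 7.9]
width: 0.253
grip_force: 30.0
```

play_rows(moves=[[0,0,0,0,0,0,0],[0,0,0,0,0,0,0],[0,0,0,0,0,0,0],[0,0,0,0,0,0,0],[0,0,0.6,0,0,0,0],[0,0,0.9,0,0,0,0],[0,0,0.9,0,0,0,0],[-0.7,0.05,0,0,0,0,-1],[-0.7,0.05,0,0,0,0,-1],[0,0,0,0,0,0,-1]])

```text
time: 15.9
ee_pos: [0.5061, 0.2075, 0.0803]
ee_rot: [-0.001, 0.034, 0.999, 0.0]
ft_force: [0.5, 0.2, 0.2]
width: 0.311
grip_force: 0.0
```

play_rows(moves=[[0,0,0,0,0,0,-1],[0,0,0,0,0,0,-1],[0,0,-0.8,0,0,0,-1],[0,0,-0.8,0,0,0,-1],[0,0,-0.4,0,0,0,-1],[0,0,-0.2,0,0,0,-1],[0,0,0,0,0,0,-1]])

```text
time: 16.6
ee_pos: [0.5083, 0.2064, 0.0139]
ee_rot: [-0.0, 0.035, 0.999, -0.0]
ft_force: [-0.5, 0.7, 0.6]
width: 0.003
grip_force: 0.0
```

```bash
python3 - <<'E'
from cell import arm
from h import *
d={n:arm.get_image(n) for n in ("side","wrist")};pickle.dump(d,open("d4.pkl","wb"))
o=np.array([.52546,.20469]);h=np.radians(-4);u=np.array([np.cos(h),np.sin(h)]);n=np.array([-u[1],u[0]])
c=d["side"];I=c["image"].astype(int);m=(I[...,0]>I[...,2]+60)&(I[...,0]>110)
p=blob(m,(215,165,75,45));k,l,s,ce=cv2.connectedComponentsWithStats(np.uint8(m[165:215,205:290]))
for i in range(1,k): q=onz(c,*(ce[i]+[205,165]),.039)-o;print(s[i,4],ce[i]+[205,165],u@q,n@q)
b=(I[...,2]>I[...,0]+40);q=blob(b,(200,140,90,75));print("blue px",len(q),q.mean(0),q.min(0),q.max(0))
print(arm.read_state()["ee_pos"],arm.read_state()["ft_force"],arm.read_state()["width"])
E
```

```text
23 [243.39130435 185.2173913 ] 0.043141287979938596 -0.005502724838454153
177 [250.7740113  192.51977401] 0.05560455661142108 -0.0412431994070228
blue px 122 [235.13114754 188.04098361] [226 183] [248 192]
[0.50889963 0.20681042 0.01503239] [ 0.21901861  0.64845202 -0.22178432] 0.0086460209316783
```

play_rows(moves=[[0.133,-0.009,0,0,0,0,-1],[0.133,-0.009,0,0,0,0,-1],[0.1,-0.007,0,0,0,0,-1],[0.067,-0.005,0,0,0,0,-1],[0.067,-0.005,0,0,0,0,-1],[0.067,-0.005,0,0,0,0,-1],[0,0,0,0,0,0,-1]])

```text
time: 17.4
ee_pos: [0.5254, 0.2054, 0.0142]
ee_rot: [-0.0, 0.035, 0.999, -0.0]
ft_force: [-0.2, -0.1, -0.3]
width: 0.007
grip_force: 0.0
```

play_rows(moves=[[0.067,-0.005,0,0,0,0,-1],[0.067,-0.005,0,0,0,0,-1],[0.067,-0.005,0,0,0,0,-1],[0.067,-0.005,0,0,0,0,-1],[0,0,0,0,0,0,-1]])

```text
time: 17.9
ee_pos: [0.5337, 0.2048, 0.0143]
ee_rot: [0.0, 0.035, 0.999, 0.0]
ft_force: [-0.0, -0.7, 0.9]
width: 0.005
grip_force: 0.0
```

play_rows(moves=[[0.067,-0.005,0,0,0,0,-1],[0.067,-0.005,0,0,0,0,-1],[0.067,-0.005,0,0,0,0,-1],[0.067,-0.005,0,0,0,0,-1]])

```text
time: 18.3
ee_pos: [0.5415, 0.2043, 0.0143]
ee_rot: [0.0, 0.034, 0.999, 0.0]
ft_force: [-1.3, 0.1, 0.7]
width: 0.003
grip_force: 0.6
```

```bash
cat > st.py <<'E'
from cell import arm
from h import *
o=np.array([.52546,.20469]);h=np.radians(-4);u=np.array([np.cos(h),np.sin(h)]);n=np.array([-u[1],u[0]])
c=arm.get_image("side");pickle.dump(c,open("last.pkl","wb"));I=c["image"].astype(int);m=(I[...,0]>I[...,2]+60)&(I[...,0]>110)
k,l,s,ce=cv2.connectedComponentsWithStats(np.uint8(m[165:200,205:290]))
for i in range(1,k): q=onz(c,*(ce[i]+[205,165]),.039)-o;print(s[i,4],(ce[i]+[205,165]).round(1),(u@q).round(4),(n@q).round(4))
b=(I[...,2]>I[...,0]+40);q=blob(b,(200,140,90,75));print("blue px",len(q),q.mean(0).round(1),q.min(0),q.max(0))
s=arm.read_state();e=s["ee_pos"][:2]-o;print("tcp way",u@e,n@e,s["ft_force"].round(1))
E
python3 st.py
```

```text
2 [220.  167.5] -0.0042 0.0909
26 [250.3 183.9] 0.0627 -0.0042
183 [251.  192.4] 0.0564 -0.041
blue px 127 [241.4 186.9] [233 182] [254 191]
tcp way 0.0163418462457499 0.0006817578084021325 [-0.3  0.7  0.2]
```

play_rows(moves=[[0.05,-0.0035,0,0,0,0,-1],[0.05,-0.0035,0,0,0,0,-1],[0.05,-0.0035,0,0,0,0,-1],[0.05,-0.0035,0,0,0,0,-1]])

```text
time: 18.75
ee_pos: [0.5474, 0.2039, 0.0143]
ee_rot: [0.0, 0.034, 0.999, 0.0]
ft_force: [-0.9, -0.1, 0.5]
width: 0.007
grip_force: 0.6
```

play_rows(moves=[[0.05,-0.0035,0,0,0,0,-1],[0.05,-0.0035,0,0,0,0,-1],[0.05,-0.0035,0,0,0,0,-1],[0,0,0,0,0,0,-1]])

```text
time: 19.15
ee_pos: [0.5521, 0.2035, 0.0143]
ee_rot: [0.0, 0.034, 0.999, 0.0]
ft_force: [0.2, 0.4, -0.8]
width: 0.01
grip_force: 0.0
```

play_rows(moves=[[0.05,-0.0035,0,0,0,0,-1],[0.05,-0.0035,0,0,0,0,-1],[0.05,-0.0035,0,0,0,0,-1]])

```text
time: 19.45
ee_pos: [0.5559, 0.2033, 0.0142]
ee_rot: [-0.001, 0.034, 0.999, 0.0]
ft_force: [-4.7, -0.1, 2.8]
width: 0.007
grip_force: 2.5
```

play_rows(moves=[[0.033,-0.0023,0,0,0,0,-1],[0,0,0,0,0,0,-1]])

```text
time: 19.65
ee_pos: [0.5567, 0.2032, 0.0141]
ee_rot: [-0.001, 0.034, 0.999, -0.0]
ft_force: [-4.3, 0.5, 2.1]
width: 0.003
grip_force: 2.5
```

play_rows(moves=[[0.033,-0.0023,0,0,0,0,-1],[0,0,0,0,0,0,-1]])

```text
time: 19.85
ee_pos: [0.5573, 0.2032, 0.014]
ee_rot: [-0.001, 0.034, 0.999, -0.0]
ft_force: [-6.3, -0.2, 3.3]
width: 0.007
grip_force: 3.2
```

play_rows(moves=[[0.033,-0.0023,0,0,0,0,-1],[0.033,-0.0023,0,0,0,0,-1],[0,0,0,0,0,0,-1]])

```text
time: 20.15
ee_pos: [0.5587, 0.2031, 0.0139]
ee_rot: [-0.002, 0.034, 0.999, -0.0]
ft_force: [-9.2, 0.3, 4.3]
width: 0.004
grip_force: 4.4
```

play_rows(moves=[[0.033,-0.0023,0,0,0,0,-1],[0,0,0,0,0,0,-1]])

```text
time: 20.35
ee_pos: [0.5593, 0.2031, 0.0138]
ee_rot: [-0.002, 0.034, 0.999, -0.0]
ft_force: [-10.9, 0.5, 5.3]
width: 0.005
grip_force: 5.2
```

play_rows(moves=[[0.033,-0.0023,0,0,0,0,-1],[0,0,0,0,0,0,-1],[0,0,0,0,0,0,-1]])

```text
time: 20.65
ee_pos: [0.56, 0.2031, 0.0138]
ee_rot: [-0.002, 0.034, 0.999, -0.0]
ft_force: [-12.5, -1.1, 6.2]
width: 0.008
grip_force: 5.8
```

play_rows(moves=[[0.02,-0.0014,0,0,0,0,-1],[0,0,0,0,0,0,-1],[0,0,0,0,0,0,-1]])

```text
time: 20.95
ee_pos: [0.5603, 0.203, 0.0137]
ee_rot: [-0.002, 0.034, 0.999, -0.0]
ft_force: [-12.9, -0.3, 7.1]
width: 0.003
grip_force: 6.4
```

play_rows(moves=[[0.023,-0.0016,0,0,0,0,-1],[0,0,0,0,0,0,-1],[0,0,0,0,0,0,-1],[0,0,0,0,0,0,-1]])

```text
time: 21.35
ee_pos: [0.5608, 0.203, 0.0137]
ee_rot: [-0.003, 0.034, 0.999, -0.0]
ft_force: [-13.2, -0.1, 7.6]
width: 0.006
grip_force: 6.8
```

play_rows(moves=[[-0.1,0.007,0,0,0,0,-1],[-0.4,0.028,0,0,0,0,-1],[-0.4,0.028,0,0,0,0,-1],[0,0,0.8,0,0,0,-1],[0,0,0.9,0,0,0,-1],[0,0,0.9,0,0,0,-1],[0,0,0,0,0,0,-1]])

```text
time: 22.05
ee_pos: [0.5381, 0.2056, 0.0961]
ee_rot: [0.003, 0.034, 0.999, 0.002]
ft_force: [0.5, 0.2, 0.5]
width: 0.001
grip_force: 0.0
```

```bash
python3 st.py
```

```text
24 [257.3 183.1] 0.0818 -0.0055
182 [252.  192.4] 0.059 -0.0417
blue px 221 [248.4 181.1] [240 171] [261 190]
tcp way 0.011623232258417812 0.001413883418969523 [ 0.2  0.8 -0.7]
```

play_rows(moves=[[0,0,-0.9,0,0,0,-1],[0,0,-0.9,0,0,0,-1],[0,0,-0.7,0,0,0,-1],[0,0,-0.1,0,0,0,-1],[0.25,-0.03,0,0,0,0,-1],[0.2,-0.025,0,0,0,0,-1],[0.1,-0.015,0,0,0,0,-1],[0,0,0,0,0,0,-1]])

```text
time: 22.9
ee_pos: [0.5542, 0.2024, 0.0151]
ee_rot: [0.001, 0.035, 0.999, 0.0]
ft_force: [0.0, -0.5, -1.0]
width: 0.003
grip_force: 0.0
```

play_rows(moves=[[0.05,-0.0035,0,0,0,0,-1],[0.05,-0.0035,0,0,0,0,-1],[0,0,0,0,0,0,-1]])

```text
time: 23.2
ee_pos: [0.5562, 0.2024, 0.0144]
ee_rot: [0.0, 0.034, 0.999, 0.0]
ft_force: [-0.0, 0.2, 0.3]
width: 0.005
grip_force: 0.0
```

play_rows(moves=[[0.05,-0.0035,0,0,0,0,-1],[0.04,-0.0028,0,0,0,0,-1],[0,0,0,0,0,0,-1]])

```text
time: 23.5
ee_pos: [0.5589, 0.2021, 0.0143]
ee_rot: [0.0, 0.034, 0.999, 0.0]
ft_force: [-0.0, 0.0, -0.0]
width: 0.011
grip_force: 0.0
```

play_rows(moves=[[0.04,-0.0028,0.015,0,0,0,-1],[0.04,-0.0028,0.015,0,0,0,-1],[0,0,0,0,0,0,-1]])

```text
time: 23.8
ee_pos: [0.5608, 0.2019, 0.0151]
ee_rot: [-0.0, 0.034, 0.999, -0.0]
ft_force: [-1.5, -0.0, 1.5]
width: 0.007
grip_force: 1.0
```

play_rows(moves=[[0.04,-0.0028,0.02,0,0,0,-1],[0.04,-0.0028,0.01,0,0,0,-1],[0,0,0,0,0,0,-1]])

```text
time: 24.1
ee_pos: [0.5608, 0.2019, 0.0151]
ee_rot: [-0.003, 0.034, 0.999, -0.0]
ft_force: [-10.8, 0.2, 2.4]
width: 0.002
grip_force: 5.3
```

play_rows(moves=[[0.033,-0.0023,0.01,0,0,0,-1],[0,0,0,0,0,0,-1]])

```text
time: 24.3
ee_pos: [0.561, 0.2019, 0.0152]
ee_rot: [-0.003, 0.034, 0.999, -0.001]
ft_force: [-13.0, -0.5, 3.1]
width: 0.007
grip_force: 6.6
```

play_rows(moves=[[0.02,-0.0014,0.005,0,0,0,-1],[0.02,-0.0014,0.005,0,0,0,-1],[0,0,0,0,0,0,-1],[0,0,0,0,0,0,-1]])

```text
time: 24.7
ee_pos: [0.5616, 0.2018, 0.0152]
ee_rot: [-0.004, 0.034, 0.999, -0.001]
ft_force: [-15.0, 0.2, 3.5]
width: 0.004
grip_force: 7.3
```

Steady at about 15 N: tight, with margin below 18. I'll back off, rise clear, check and hand in.

play_rows(moves=[[-0.1,0.007,0,0,0,0,-1],[-0.4,0.028,0,0,0,0,-1],[-0.4,0.028,0,0,0,0,-1],[0,0,0.8,0,0,0,-1],[0,0,0.9,0,0,0,-1],[0,0,0.9,0,0,0,-1],[0,0,0,0,0,0,-1]])

```text
time: 25.4
ee_pos: [0.5409, 0.2044, 0.0987]
ee_rot: [0.003, 0.035, 0.999, 0.002]
ft_force: [-0.1, 0.7, 0.5]
width: 0.008
grip_force: 0.0
```

```bash
python3 st.py && python3 -c "
from cell import arm
print(arm.hand_in())"
```

```text
21 [257.6 183.1] 0.0825 -0.0055
184 [252.1 192.4] 0.0593 -0.0415
blue px 227 [248.7 181. ] [240 170] [262 190]
tcp way 0.01443716448495745 0.00040792721326084365 [ 0.3 -0.6 -0.8]
the job is handed in; nothing more can be done
None
```

The blue carrier is wedged in the way, stub leading, after a steady push of about 15 N; it stayed put when I let go, and I handed the job in at about 25 s (no verdict was returned).

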